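# Unload a power-supply board from its test nest

## Robot

A 6-joint arm with a two-finger parallel gripper is mounted at the origin on a cart in front of the work surface, level with it; the furniture and walls round the work are solid. World frame = base frame: x ahead of the robot, y to its left, z up, the work surface at z = 0. Lengths are in m, angles in rad, forces in N, time in s.
With the tool pointing down it reaches from about 0.35 to 0.925 m from the base axis. Payload 6.4 kg.
Tool frame: the origin (TCP) lies midway between the tips of the shut fingers; the grasp point (between the pads) lies arm.hold_point_z behind it (arm.hold_point_z is the distance from the TCP to the grasp point, in m); z points along the fingers, y is the line along which they close (so a half turn about z gives the same grasp; the last joint's range is limited). The gripper opens to 94 mm and grips with 3 to 60 N. Pads are 16 mm wide; open, the fingers measure 119 mm over their backs; the gripper's body (75 mm by 177 mm) begins 78 mm behind the grasp point.
Start: joints at [-1.445, 0.245, 1.558, -0, 1.339, -0.174], TCP at [0.192, -0.621, 0.205] pointing down, gripper open.
Joint ranges: [-3.13, 3.13], [-1.02, 2.26], [0.13, 2.54], [-0.95, 4.09], [0.21, 2.88], [-2.74, 2.74]. Speed limits (rad/s): [2.57, 2.57, 3.14, 3.14, 3.14, 3.14].

## Interface

Orientations are given as a unit quaternion [x, y, z, w].
In Python, from workcell import get_obs, imaging, ticket, search_frame, cut_out, arm gives the robot as it stands.
- The arm moves only by the shell command python3 -m jog 'ROWS' [FORCE]. ROWS is JSON, a list that holds one entry, the list of rows, each a list of 7 numbers: the shift along the tool's x, y, z in units of 25 mm (1.0 is 25 mm), then the turn, a rotation vector about the tool's x, y, z in units of 6 degrees (1.0 is 6 degrees), then the closure, from 0 (fully open) to 1 (shut). A call has 1 to 5 rows; each row is the pose to reach, as a shift and turn from the pose commanded when the call began, along the tool's axes at that moment; what a row does not reach only later rows make up. A row lasts 1/12 s, in which the tool goes at most 41.7 mm and 7.16 degrees, less where a joint would pass 70% of its speed; a pose out of reach is approached as far as the arm can. A call with a gripper value outside its range is refused whole. The fingers move at their own pace and stop on an object; FORCE is the grip in N (left out, the last holds). Time passes only in rows, so rows that repeat a pose let the fingers close. It gives the time, the measured TCP pose, the force, the opening and the grip force at its end, in the units of the state.
- get_obs(): the state, without advancing time (a new reading comes with each control period).
- imaging.read_camera(name): name is "scene" or "side" or "wrist"; returns a dict with "pixels" (384x512x3 uint8, red, green, blue), "camera_matrix" (3x3 intrinsics, pixels), "xyz" and "rotation" of the camera in the world. Camera axes: x right, y down, z forward; pixel columns grow to the right and rows downward; lengths in m; the calibration is good to about 2 mm. A picture is of the moment at which its call begins. There is no depth.
- ticket.close_job(): hands the job in; it is judged then, once.
Trained networks look in a picture, given as the dict that the camera call returned (one of the last four; its "shot" number tells which), for a name from the list of things; names that differ only in an ending like _2 or _b are one class to them, and where a whole thing is asked for, a point or a joint stands for the part that bears it (a point fixed in the world has none). Each returns a list of dicts, best first, with "conf" (0 to 1); they miss things now and then, are a little off and sometimes report something else, mostly with a low value. They report only what shows in the picture. A call takes as long as a camera call.
- search_frame(query, picture): "point" ([x, y, z] in m, in the coordinates of the camera as it stood for that picture, good to about 4 mm: the middle of the surface that is visible of it).
- cut_out(query, picture): "pixels" (384x512 bool, what is visible of it).
The state is a dict: "t": time; "q": joint angles; "dq": joint speeds; "effort": joint torques, N m; "position": TCP position; "eef_rot": TCP orientation; "ft_force": force on the tool from outside, world axes, zero at the start; "moment": the same for the moment, N m; "grip_width": finger opening in m; "finger_force": force on a finger pad.
Only numpy, scipy, OpenCV 4.12 (cv2) and the standard library are available. Lean on these libraries where they do the work, as an engineer would, in place of code of your own. Each camera call takes 0.05 s, during which the arm holds its last target. There are 200 camera calls.

## Task

The power-supply board in the test nest has finished its test. Lift the nest's hinged hold-down bar right up until it leans back, then draw the board out of its guides towards the front of the nest, past the two spring plungers, and set it down flat, components up, inside the blue bin without dropping it. Leave the bar up for the next board, and the side cutters, the marker and the tape roll where they lie.

Things in the scene. Friction and masses are not known exactly. Their poses are not given: they have to be found in the camera images.
- nest: The test nest, fixed: aluminium plate 142 x 100 x 10 mm with two black guides, a contact block behind the board and the hold-down bar. Origin on the bench top below the middle of the seated board; -x is the front (where the board comes out), +x the back (hinge), z up. Guides 70 mm wide overall, up to 26 mm above the bench.
- seat (a point): Centre of the seated board's underside, 18 mm above the nest's origin, axes as the nest's. Behind x = -12 mm both guides have lips over the board's edges (5 mm slot, lips 47 mm apart), so the board cannot be lifted: it must first be drawn straight to -x by 60 mm or more, then it is free upwards.
- plungers (a point): Midway between the noses of two spring plungers, 50 mm in front of the nest's origin, 19 mm above the bench. Each nose overlaps the board's front corner by 2 mm at its side; 7 to 11 N of pull snaps the board past them, then 5 to 6 N slides it on.
- board: The power-supply board, 0.1 kg: green, 52 (x) x 88 (y) x 2 mm, parts up to 30 mm high. Origin: centre of underside, z up. In the nest its -y end is to the front (board y = nest +x, x = nest -y). Grasp across x the yellow-black transformer block, x = -14 to 19, y = -29 to 10, z = 5 to 28 mm (33 wide), at about x = 2, y = -10, fingertips 10 mm or more above the underside.
- bin: The blue parts bin, open on top, 160 (x) x 120 (y) x 50 mm high, fixed on the bench. Origin at the centre of its underside; floor 2 mm thick, walls 3 mm; the wall at -x is only 27 mm high.
- grip (a point): Centre of the black round grip of the hold-down bar: 14 mm thick, 34 mm long, axis along the nest's y. With the bar down it is 40 mm before the nest's origin, 74 mm above the bench. A steel arm at each end (y = +-43) runs back to the hinge; two 6 mm rods with feet hang below it at y = +-20, 33 mm free between them; parts of the board below reach 48 mm above the bench.
- bar_hinge (a point): Middle of the hinge axis of the hold-down bar, along the nest's y, 50 mm behind the nest's origin and 40 mm above the bench; the grip's axis is 96 mm from it. Raised to the stop, the bar stands up to 132 mm above the bench, its grip 95 mm behind the nest's origin.
- hold_bar (a joint): Angle of the hold-down bar (rad): 0 = down on the board, its feet standing on the board and hooked before its front edge; grows as the grip is lifted up and back over the hinge, to a stop at 1.7 (leaning back). A friction hinge: it stays where it is left; lifting takes about 3 to 4 N at the grip.
- tape_roll: Roll of clear tape lying flat, 96 mm across, 24 mm high; origin at the centre of its underside. Leave alone.
- side_cutters: Blue-handled side cutters lying flat, 115 x 56 x 14 mm; origin at the centre of the underside. Leave alone.
- marker: Marker pen with black cap, lying, 135 x 13 mm; origin at the centre of its underside. Leave alone.

How it is judged:
By the outcome, as a careful person would: the job done as asked, in the order asked, and still so for the second after the job is handed in, with the robot touching nothing.
It also fails if it takes over 58 s, if anything falls off the work surface, if the arm or the gripper's body presses on something with over 40 N, if the wrist force passes 120 N, or if a joint passes its speed limit or range.

## Working session

There is one attempt and no reset: what is moved stays moved. The work goes in short steps, Python scripts to look and compute and a shell command to move; the robot and the scene stay as the last step left them, time stands still between calls to the robot, and variables do not carry over. Pictures are saved under pics/ and viewed, at most 12 in all, crops included, and the job is handed in when it is done.

```bash
ls; mkdir -p pics; cat > h.py <<'E'
import numpy as np, cv2
from scipy.spatial.transform import Rotation as R
from workcell import get_obs, imaging, ticket, search_frame, cut_out, arm
def cam(n): return imaging.read_camera(n)
def save(p,f): cv2.imwrite('pics/'+f,p['pixels'][:,:,::-1])
def w(p,x): return np.array(p['xyz'])+np.array(p['rotation'])@np.array(x)
def pose():
    o=get_obs(); return np.array(o['position']),R.from_quat(o['eef_rot'])
def find(p,names):
    for n in names:
        for r in search_frame(n,p)[:2]:
            x=w(p,r['point']); print(n,round(r['conf'],2),x.round(4))
E
python3 - <<'E'
from h import *
o=get_obs();print({k:np.round(v,3) for k,v in o.items()}, arm.hold_point_z)
a=cam('scene');b=cam('side');
save(a,'scene.png');save(b,'side.png')
for p in(a,b):
    print(np.shape(p['rotation']),np.round(p['xyz'],3)); find(p,['nest','board','bin','grip','bar_hinge','tape_roll','side_cutters','marker'])
E
```

```text
pics
{'t': np.float64(0.0), 'q': array([-1.445,  0.246,  1.559, -0.   ,  1.339, -0.174]), 'dq': array([ 0.001, -0.002,  0.001,  0.002, -0.001, -0.   ]), 'effort': array([ 0.0000e+00, -4.1585e+01, -3.1460e+01,  6.8000e-02,  3.3000e-02,
       -0.0000e+00]), 'position': array([ 0.192, -0.62 ,  0.204]), 'eef_rot': array([ 0.989,  0.149,  0.   , -0.001]), 'ft_force': array([-0.024,  0.223,  0.202]), 'moment': array([-0.048, -0.028,  0.002]), 'finger_force': np.float64(0.0), 'grip_width': np.float64(0.094)} 0.0188
(4,) [0.001 0.478 0.569]Traceback (most recent call last):
  File "<stdin>", line 6, in <module>
  File "h.py", line 12, in find
    x=w(p,r['point']); print(n,round(r['conf'],2),x.round(4))
  File "h.py", line 6, in w
    def w(p,x): return np.array(p['xyz'])+np.array(p['rotation'])@np.array(x)
                                          ~~~~~~~~~~~~~~~~~~~~~~~^~~~~~~~~~~~
ValueError: matmul: Input operand 1 has a mismatch in its core dimension 0, with gufunc signature (n?,k),(k,m?)->(n?,m?) (size 3 is different from 4)
```

Camera rotation is a quaternion.

```bash
sed -i "s/np.array(p\['rotation'\])@np.array(x)/R.from_quat(p['rotation']).apply(x)/" h.py
python3 - <<'E'
from h import *
for n in('scene','side'):
    p=cam(n); save(p,n+'.png'); print(n,np.round(p['xyz'],3)); find(p,['nest','board','bin','grip','bar_hinge','tape_roll','side_cutters','marker'])
E
```

```text
scene [0.001 0.478 0.569]
nest 0.58 [0.5111 0.0665 0.0252]
board 0.78 [0.5167 0.0425 0.0354]
bin 0.87 [0.5263 0.2322 0.0123]
bin 0.27 [0.3692 0.03   0.0124]
grip 0.85 [0.4928 0.0508 0.0645]
bar_hinge 0.75 [0.5078 0.0682 0.0274]
tape_roll 0.74 [ 0.5232 -0.1781  0.0183]
side_cutters 0.6 [ 0.6722 -0.0535  0.013 ]
marker 0.69 [0.3717 0.031  0.0103]
marker 0.69 [0.5276 0.2323 0.0136]
side [0.283 0.752 0.39 ]
nest 0.94 [0.5376 0.0753 0.0265]
nest 0.54 [0.5289 0.0522 0.0314]
board 0.77 [0.5302 0.055  0.0319]
board 0.54 [0.3724 0.0357 0.0073]
bin 0.61 [0.5095 0.1919 0.0245]
grip 0.96 [0.5154 0.059  0.0566]
bar_hinge 0.98 [0.5389 0.0766 0.0261]
side_cutters 0.73 [ 0.6766 -0.0499  0.0123]
side_cutters 0.44 [0.5299 0.0541 0.0293]
marker 0.65 [0.3756 0.0377 0.0078]
```

View pics/scene.png

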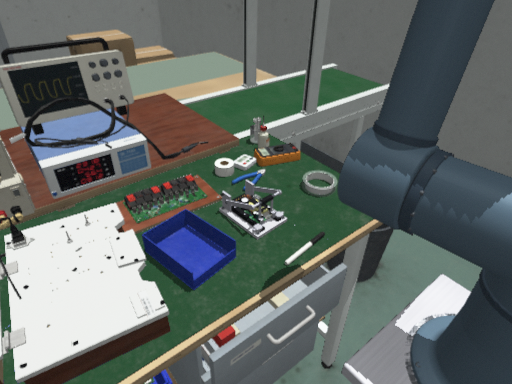

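View pics/side.png

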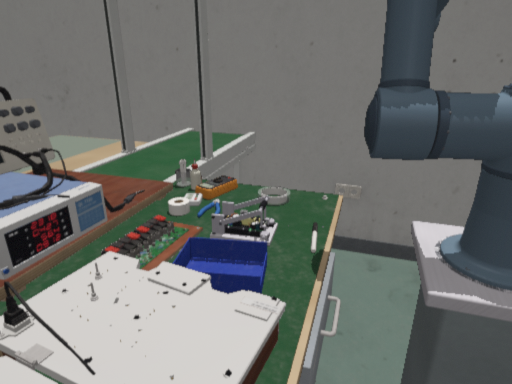

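```bash
python3 - <<'E'
from h import *
import cv2
a=cv2.imread('pics/scene.png')[160:260,190:350]; b=cv2.imread('pics/side.png')[180:260,180:330]
cv2.imwrite('pics/crops.png',np.vstack([cv2.resize(a,(480,300),interpolation=3),cv2.resize(b,(480,256),interpolation=3)]))
p,r=pose()
d=np.array([0.50,0.03,0.33])-p
print(r.as_matrix().round(3), r.inv().apply(d)/.025)
c=cam('wrist'); print(np.round(c['xyz']-p,3), r.inv().apply(c['xyz']-p).round(3),(r.inv()*R.from_quat(c['rotation'])).as_matrix().round(2),c['camera_matrix'])
E
```

```text
[[ 0.955  0.295 -0.   ]
 [ 0.295 -0.955  0.   ]
 [-0.    -0.    -1.   ]] [ 19.46252374 -21.23954738  -4.9804696 ]
[0.062 0.019 0.179] [ 0.065 -0.    -0.179] [[ 0.   -0.97 -0.22]
 [ 1.    0.    0.  ]
 [-0.   -0.22  0.97]] [[328.35761806   0.         252.26361325]
 [  0.         328.35761806 187.05238891]
 [  0.           0.           1.        ]]
```

View pics/crops.png

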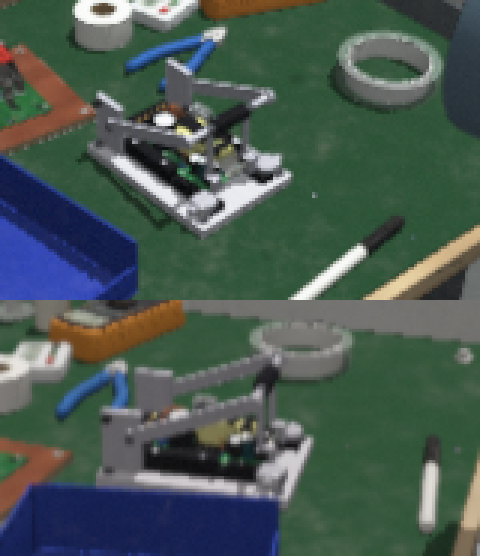

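```bash
M="python3 -m jog"
python3 -m jog '[[[1,-1.1,-0.6,0,0,0,0],[2.1,-2.3,-1,0,0,0,0],[3.2,-3.5,-1.2,0,0,0,0],[4.3,-4.7,-1.4,0,0,0,0],[5.4,-5.9,-1.6,0,0,0,0]]]'
python3 -m jog '[[[1.1,-1.2,-0.4,0,0,0,0],[2.2,-2.4,-0.8,0,0,0,0],[3.2,-3.5,-1.2,0,0,0,0],[4.3,-4.7,-1.4,0,0,0,0],[5.4,-5.9,-1.6,0,0,0,0]]]'
python3 -m jog '[[[1.1,-1.2,-0.4,0,0,0,0],[2.2,-2.4,-0.8,0,0,0,0],[3.2,-3.5,-1.2,0,0,0,0],[4.3,-4.7,-1.4,0,0,0,0],[5.4,-5.9,-1.6,0,0,0,0]]]'
python3 -m jog '[[[1.1,-1.2,0,0,0,0,0],[2.2,-2.4,0,0,0,0,0],[3.3,-3.5,0,0,0,0,0],[3.3,-3.5,0,0,0,0,0],[3.3,-3.5,0,0,0,0,0]]]'
python3 - <<'E'
from h import *
c=cam('wrist'); save(c,'w1.png'); print(np.round(c['xyz'],3)); find(c,['nest','board','bin','grip','bar_hinge','tape_roll','side_cutters','marker'])
E
```

```text
t: 1.52
position: [0.2778, -0.4386, 0.2458]
eef_rot: [0.989, 0.149, 0.0, 0.0]
ft_force: [1.1, 0.0, 0.9]
grip_width: 0.0941
finger_force: 0.0
t: 1.93
position: [0.3633, -0.2578, 0.2864]
eef_rot: [0.989, 0.149, 0.0, 0.001]
ft_force: [0.7, -0.2, -1.1]
grip_width: 0.0938
finger_force: 0.0
t: 2.35
position: [0.4488, -0.0768, 0.3265]
eef_rot: [0.989, 0.149, 0.001, 0.001]
ft_force: [0.2, -0.9, -0.0]
grip_width: 0.0941
finger_force: 0.0
t: 2.77
position: [0.5014, 0.0309, 0.3252]
eef_rot: [0.989, 0.151, -0.0, 0.0]
ft_force: [0.1, -1.2, -0.9]
grip_width: 0.0939
finger_force: 0.0
[0.564 0.051 0.504]
nest 0.73 [0.5494 0.0405 0.023 ]
board 0.57 [0.5384 0.0391 0.0295]
bin 0.72 [0.5254 0.2405 0.0073]
grip 0.61 [0.4985 0.039  0.0783]
bar_hinge 0.78 [0.5479 0.0384 0.0228]
tape_roll 0.64 [ 0.529  -0.19    0.0241]
marker 0.71 [0.3771 0.0137 0.0094]
marker 0.65 [0.5449 0.041  0.0257]
```

View pics/w1.png

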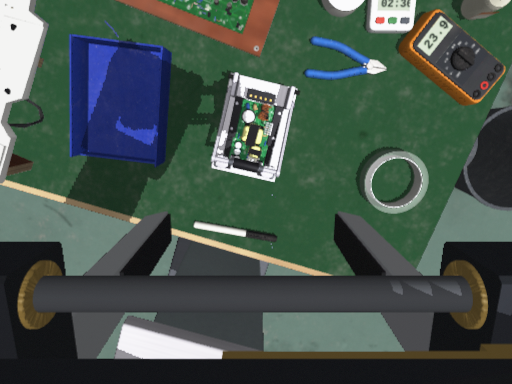

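The wrist view shows the nest (plate corners about (231,72), (299,88), (278,181), (211,166)), grip at about (247,165) towards the robot, bin at left (71–170, 35–165), marker below the nest, tape to the right, cutters behind.

```bash
cat >> h.py <<'E'
def ray(p,uv,z):
    K=np.array(p['camera_matrix']); d=R.from_quat(p['rotation']).apply(np.linalg.solve(K,[uv[0],uv[1],1.]))
    c=np.array(p['xyz']); return c+d*(z-c[2])/d[2]
def rect(p,name,z):
    for r in cut_out(name,p)[:1]:
        ys,xs=np.nonzero(r['pixels'])
        P=np.array([ray(p,(x,y),z)[:2] for x,y in zip(xs,ys)])*1000
        print(name,round(r['conf'],2),len(xs),P.mean(0).round(1),cv2.minAreaRect(P.astype(np.float32)),cv2.boxPoints(cv2.minAreaRect(P.astype(np.float32))).round(0).tolist())
E
python3 - <<'E'
from h import *
c=cam('wrist'); 
for q,z in (('nest',.01),('board',.03),('bin',.05),('bin',0.0),('grip',.074)): rect(c,q,z)
print('plate corners',[ray(c,u,.01)[:2].round(4).tolist() for u in((231,72),(299,88),(278,181),(211,166))])
print('q',np.round(get_obs()['q'],3))
E
```

```text
nest 0.6 4836 [543.2  41.4] ((539.6064453125, 40.61669921875), (144.84718322753906, 107.15242004394531), 4.285595417022705) [[463.0, 89.0], [471.0, -18.0], [616.0, -7.0], [608.0, 99.0]]
board 0.64 1941 [536.8  40.7] ((536.4959106445312, 40.95570373535156), (82.83280944824219, 51.230613708496094), 3.547797679901123) [[494.0, 64.0], [497.0, 13.0], [579.0, 18.0], [576.0, 69.0]]
bin 0.95 11665 [523.8 225.2] ((519.88427734375, 224.21633911132812), (157.8231964111328, 132.3961639404297), 10.226606369018555) [[430.0, 275.0], [454.0, 145.0], [609.0, 173.0], [586.0, 303.0]]
bin 0.95 11665 [519.5 244.7] ((515.0850219726562, 243.60934448242188), (175.18035888671875, 146.95692443847656), 10.22661304473877) [[416.0, 300.0], [442.0, 156.0], [614.0, 187.0], [588.0, 331.0]]
grip 0.73 4481 [546.4  42.3] ((543.00048828125, 41.811466217041016), (124.31612396240234, 91.27885437011719), 4.579855442047119) [[477.0, 82.0], [485.0, -9.0], [609.0, 1.0], [601.0, 92.0]]
plate corners [[0.607, 0.093], [0.6149, -0.0071], [0.4754, -0.0209], [0.4675, 0.0839]]
q [-0.168 -0.186  1.782  0.     1.546  1.103]
```

```bash
python3 -m jog '[[[0,0,0.6,0,0,-1.1,0],[0,0,1,0,0,-2.2,0],[0,0,1.4,0,0,-3.3,0],[0,0,1.8,0,0,-4.4,0],[0,0,2,0,0,-5.5,0]]]' >/dev/null
python3 -m jog '[[[0,0,0.6,0,0,-1.1,0],[0,0,1,0,0,-2.2,0],[0,0,1.4,0,0,-3.3,0],[0,0,1.8,0,0,-4.4,0],[0,0,2,0,0,-5.5,0]]]' >/dev/null
python3 -m jog '[[[0,0,0.3,0,0,-1,0],[0,0,0.6,0,0,-1.9,0],[0,0,0.8,0,0,-1.9,0],[0,0,0.8,0,0,-1.9,0],[0,0,0.8,0,0,-1.9,0]]]'
python3 - <<'E'
from h import *
c=cam('wrist'); save(c,'w2.png'); find(c,['nest','board','grip','bar_hinge'])
print(R.from_quat(get_obs()['eef_rot']).as_matrix().round(3),np.round(get_obs()['q'],3))
def proj(p,X):
    x=R.from_quat(p['rotation']).inv().apply(np.array(X)-p['xyz']); x=np.array(p['camera_matrix'])@x; return (x[:2]/x[2]).round(0)
print(proj(c,[.498,.039,.074]))
E
```

```text
t: 4.77
position: [0.5011, 0.0294, 0.2054]
eef_rot: [0.679, 0.734, -0.0, -0.0]
ft_force: [-0.2, -0.9, -0.7]
grip_width: 0.0936
finger_force: 0.0
nest 0.8 [0.5404 0.0428 0.0259]
board 0.92 [0.5401 0.0404 0.0337]
board 0.35 [0.5378 0.0471 0.025 ]
grip 0.72 [0.4985 0.0375 0.076 ]
bar_hinge 0.92 [0.5372 0.0434 0.0257]
[[-0.079  0.997  0.001]
 [ 0.997  0.079 -0.   ]
 [-0.     0.001 -1.   ]] [-0.168 -0.108  1.929 -0.     1.32  -0.247]
[249. 170.]
```

View pics/w2.png

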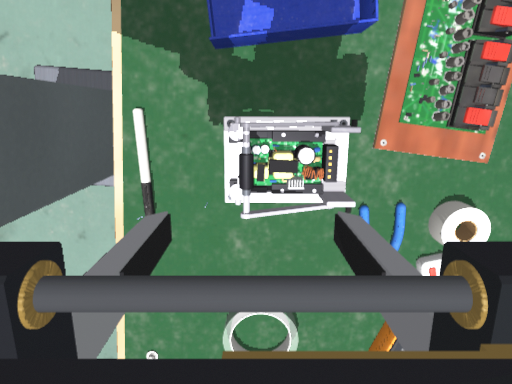

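The grip shows at (246,171), black from row 155 to 188, between the two arms; nest sides are parallel to the image rows, so the turn is right. Going down over it.

```bash
python3 -m jog '[[[0.2,-0.1,1,0,0,0,0.2],[0.38,-0.18,2,0,0,0,0.4],[0.38,-0.18,2.9,0,0,0,0.4],[0.38,-0.18,3.7,0,0,0,0.4],[0.38,-0.18,4.0,0,0,0,0.4]]]' 20
python3 - <<'E'
from h import *
c=cam('wrist'); save(c,'w3.png'); find(c,['grip'])
E
```

```text
t: 5.43
position: [0.4941, 0.0387, 0.1027]
eef_rot: [0.678, 0.735, -0.001, -0.002]
ft_force: [-1.4, 0.0, -0.3]
grip_width: 0.0642
finger_force: 0.0
grip 0.81 [0.4963 0.0474 0.0802]
```

View pics/w3.png

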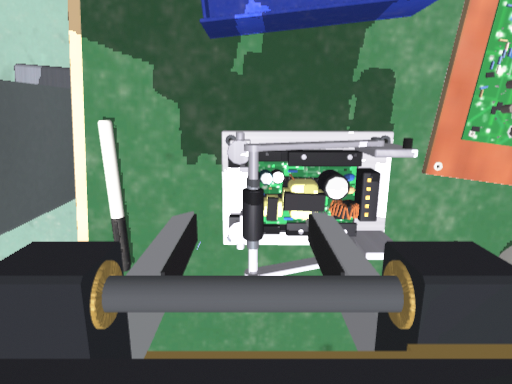

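The grip is at (253,214), midway between the fingers (columns ~185 and ~320) and on the gripper's centre line. Down and close.

```bash
python3 -m jog '[[[0.05,0,0.6,0,0,0,0.4],[0.05,0,1.2,0,0,0,0.4],[0.05,0,1.8,0,0,0,0.4],[0.05,0,1.8,0,0,0,0.6],[0.05,0,1.8,0,0,0,0.9]]]' 20
python3 -m jog '[[[0,0,0,0,0,0,0.9],[0,0,0,0,0,0,0.9],[0,0,0,0,0,0,0.9],[0,0,0,0,0,0,0.9],[0,0,0,0,0,0,0.9]]]' 20
```

```text
t: 5.95
position: [0.4965, 0.0396, 0.0615]
eef_rot: [0.678, 0.735, 0.0, 0.0]
ft_force: [0.2, 0.7, 0.4]
grip_width: 0.0464
finger_force: 0.0
t: 6.37
position: [0.494, 0.0395, 0.0605]
eef_rot: [0.678, 0.735, -0.002, -0.002]
ft_force: [-7.8, -3.0, 2.6]
grip_width: 0.0132
finger_force: 20.2
```

Grasped (13 mm). Lifting along the arc around the hinge.

```bash
python3 -m jog '[[[0,0.13,-0.31,0,0,0,0.9],[0,0.29,-0.6,0,0,0,0.9],[0,0.48,-0.88,0,0,0,0.9],[0,0.68,-1.15,0,0,0,0.9],[0,0.91,-1.39,0,0,0,0.9]]]' 18
python3 -m jog '[[[0,0.25,-0.22,0,0,0,0.9],[0,0.52,-0.43,0,0,0,0.9],[0,0.8,-0.6,0,0,0,0.9],[0,1.1,-0.76,0,0,0,0.9],[0,1.42,-0.88,0,0,0,0.9]]]' 18
```

```text
t: 6.78
position: [0.5144, 0.0411, 0.0948]
eef_rot: [0.678, 0.735, -0.005, -0.004]
ft_force: [-15.6, -3.8, 8.4]
grip_width: 0.0133
finger_force: 18.0
t: 7.2
position: [0.5534, 0.0441, 0.1189]
eef_rot: [0.678, 0.735, -0.001, -0.001]
ft_force: [-6.8, -1.1, 6.5]
grip_width: 0.0135
finger_force: 18.0
```

```bash
python3 -m jog '[[[0,0.32,-0.1,0,0,0,0.9],[0,0.65,-0.16,0,0,0,0.9],[0,0.98,-0.2,0,0,0,0.9],[0,1.32,-0.22,0,0,0,0.9],[0,1.66,-0.2,0,0,0,0.9]]]' 18
python3 -m jog '[[[0,0.33,0.05,0,0,0,0.9],[0,0.66,0.12,0,0,0,0.9],[0,0.98,0.23,0,0,0,0.9],[0,1.28,0.36,0,0,0,0.9],[0,1.48,0.46,0,0,0,0.9]]]' 18
python3 -m jog '[[[0,0,0,0,0,0,0.9],[0,0,0,0,0,0,0.9]]]' 18
```

```text
t: 7.62
position: [0.5961, 0.0474, 0.123]
eef_rot: [0.678, 0.735, -0.0, 0.0]
ft_force: [-4.7, -2.1, 1.4]
grip_width: 0.0135
finger_force: 18.0
t: 8.03
position: [0.6289, 0.0504, 0.1111]
eef_rot: [0.678, 0.735, -0.005, -0.005]
ft_force: [-33.8, -4.3, 28.0]
grip_width: 0.0134
finger_force: 18.0
t: 8.2
position: [0.6286, 0.0504, 0.1106]
eef_rot: [0.678, 0.735, -0.004, -0.004]
ft_force: [-20.2, -3.4, 15.1]
grip_width: 0.0133
finger_force: 18.0
```

Bar at its stop. Release, rise, go back above the board, then turn.

```bash
python3 -m jog '[[[0,-0.08,-0.04,0,0,0,0.9],[0,-0.08,-0.04,0,0,0,0.55],[0,-0.08,-0.04,0,0,0,0.55],[0,-0.08,-0.04,0,0,0,0.55],[0,-0.08,-0.04,0,0,0,0.55]]]'
python3 -m jog '[[[0,0,-0.5,0,0,0,0.5],[0,0,-1.4,0,0,0,0.5],[0,0,-2.6,0,0,0,0.5],[0,0,-3.8,0,0,0,0.4],[0,0,-4.2,0,0,0,0.3]]]'
python3 -m jog '[[[0,-1,0,0,0,0,0.3],[0,-2,0,0,0,0,0.3],[-0.1,-3,0,0,0,0,0.3],[-0.1,-4,0,0,0,0,0.3],[-0.1,-4.1,0,0,0,0,0.3]]]'
python3 -m jog '[[[0,0,0,0,0,-1,0.3],[0,0,0,0,0,-2,0.3],[0,0,0,0,0,-3,0.3],[0,0,0,0,0,-4,0.3],[0,0,0,0,0,-5,0.3]]]' >/dev/null
python3 -m jog '[[[0,0,0,0,0,-1,0.3],[0,0,0,0,0,-2,0.3],[0,0,0,0,0,-3,0.3],[0,0,0,0,0,-4,0.3],[0,0,0,0,0,-5,0.3]]]' >/dev/null
python3 -m jog '[[[0,0,0,0,0,-1,0.3],[0,0,0,0,0,-2,0.3],[0,0,0,0,0,-3,0.3],[0,0,0,0,0,-4,0.3],[0,0,0,0,0,-5,0.3]]]'
python3 - <<'E'
from h import *
c=cam('wrist'); save(c,'w4.png'); find(c,['nest','board','grip','bin'])
print(get_obs()['position'].round(4),R.from_quat(get_obs()['eef_rot']).as_matrix().round(3),np.round(get_obs()['q'],3))
E
```

```text
t: 8.62
position: [0.6308, 0.0508, 0.1116]
eef_rot: [0.678, 0.735, 0.001, 0.0]
ft_force: [-0.7, 0.5, -0.2]
grip_width: 0.0362
finger_force: 0.0
t: 9.03
position: [0.633, 0.0504, 0.2233]
eef_rot: [0.678, 0.735, 0.003, 0.004]
ft_force: [1.8, -0.3, -0.0]
grip_width: 0.0573
finger_force: 0.0
t: 9.45
position: [0.5253, 0.04, 0.2159]
eef_rot: [0.678, 0.735, -0.001, -0.001]
ft_force: [0.3, -0.3, -1.1]
grip_width: 0.066
finger_force: 0.0
t: 10.7
position: [0.5289, 0.0398, 0.2166]
eef_rot: [-0.042, 0.999, 0.0, 0.0]
ft_force: [-0.6, 0.9, -0.5]
grip_width: 0.0658
finger_force: 0.0
nest 0.81 [0.5515 0.0406 0.0225]
board 0.9 [0.5282 0.0359 0.0314]
bin 0.77 [0.5205 0.25   0.0039]
bin 0.56 [0.5552 0.0439 0.0242]
[0.5285 0.0398 0.2166] [[-0.997 -0.078  0.   ]
 [-0.078  0.997  0.   ]
 [-0.     0.    -1.   ]] [-0.139 -0.048  1.853  0.     1.337 -1.788]
```

View pics/w4.png

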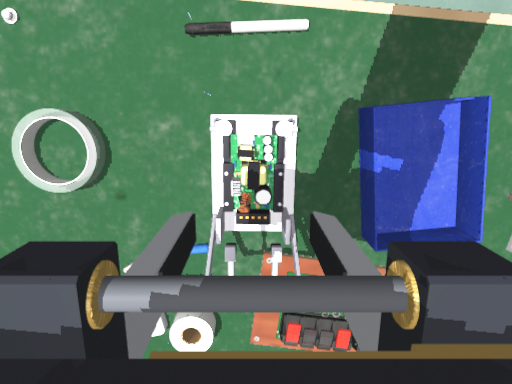

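The bar leans back (rods at (231,252) and (276,252) pointing forward); the board is still in its guides, transformer yellow-black at (253,174), plungers at (222,130) and (287,130), bin at right.

```bash
python3 - <<'E'
from h import *
c=cam('wrist')
print('trafo',ray(c,(253.5,174),.046).round(4),'sides',ray(c,(240,174),.046).round(4),ray(c,(267,174),.046).round(4))
print('front plate',ray(c,(211,115),.01).round(4),ray(c,(297,115),.01).round(4),'plungers',ray(c,(222,130),.025).round(4),ray(c,(287,130),.025).round(4))
rect(c,'board',.025); rect(c,'bin',.05); rect(c,'bin',.0)
for n in('scene','side'):
    b=cam(n); find(b,['bin'])
print('bin corners',[ray(c,u,.05)[:2].round(4).tolist() for u in((359,107),(489,97),(483,242),(371,248))])
i=cv2.resize(c['pixels'][100:240,190:330,::-1],(560,560),interpolation=3); cv2.imwrite('pics/w5.png',i)
E
```

```text
trafo [0.5307 0.0416 0.046 ] sides [0.5318 0.027  0.046 ] [0.5295 0.0562 0.046 ]
front plate [ 0.4727 -0.0118  0.01  ] [0.465  0.0866 0.01  ] plungers [0.4877 0.003  0.025 ] [0.482  0.0752 0.025 ]
board 0.85 3182 [532.1  41.2] ((535.3199462890625, 42.01806640625), (89.978759765625, 51.250125885009766), 4.504702091217041) [[488.0, 64.0], [492.0, 13.0], [582.0, 20.0], [578.0, 71.0]]
bin 0.58 17966 [512.8 222.8] ((519.1293334960938, 223.18280029296875), (160.69979858398438, 134.87478637695312), 10.527790069580078) [[428.0, 275.0], [452.0, 142.0], [610.0, 172.0], [586.0, 304.0]]
bin 0.58 17966 [519.8 250. ] ((527.1137084960938, 250.41494750976562), (183.94479370117188, 154.38427734375), 10.5277681350708) [[423.0, 310.0], [451.0, 158.0], [632.0, 191.0], [603.0, 343.0]]
bin 0.8 [0.5093 0.1926 0.0236]
bin corners [[0.4519, 0.1435], [0.4318, 0.2737], [0.5872, 0.3051], [0.6043, 0.1806]]
```

View pics/w5.png

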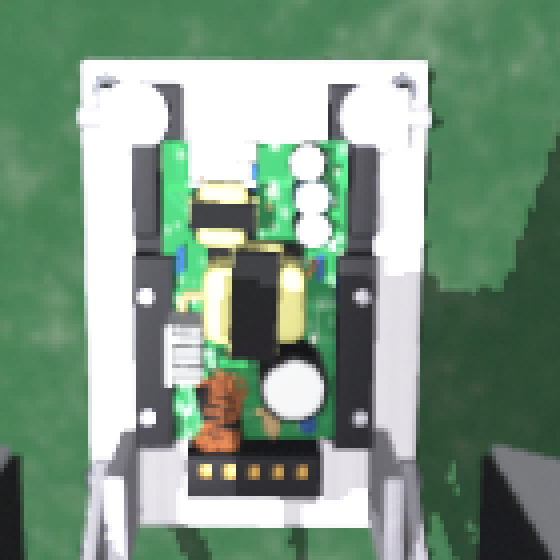

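Transformer spans crop (203–308, 245–358); free spots for the fingers lie left and right of it at about row 285 (full image row 171). Descending to there.

```bash
python3 -m jog '[[[0.06,0.03,1.2,0,0,0,0.5],[0.06,0.03,2.6,0,0,0,0.5],[0.06,0.03,4,0,0,0,0.5],[0.06,0.03,5.2,0,0,0,0.5],[0.06,0.03,5.8,0,0,0,0.5]]]' 10
python3 -m jog '[[[0,0,0.3,0,0,0,0.5],[0,0,0.3,0,0,0,0.5],[0,0,0.3,0,0,0,0.5]]]' 10
python3 - <<'E'
from h import *
c=cam('wrist'); save(c,'w6.png'); find(c,['board'])
E
```

```text
t: 11.77
position: [0.5239, 0.0407, 0.0676]
eef_rot: [-0.04, 0.999, 0.001, -0.003]
ft_force: [-0.1, -0.1, -0.8]
grip_width: 0.0469
finger_force: 0.0
t: 12.02
position: [0.5273, 0.0403, 0.065]
eef_rot: [-0.04, 0.999, -0.0, 0.001]
ft_force: [-0.7, -0.6, 0.1]
grip_width: 0.047
finger_force: 0.0
board 0.65 [0.5272 0.0373 0.0298]
```

View pics/w6.png

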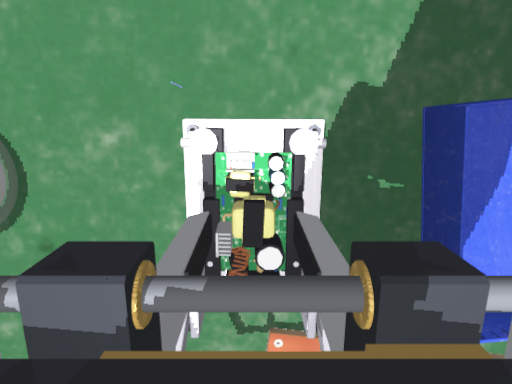

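The transformer (232–276, rows 198–248) is centred between the fingertips (207 and 300, row ~213). Down and grip.

```bash
python3 -m jog '[[[0,0,0.5,0,0,0,0.5],[0,0,1,0,0,0,0.5],[0,0,1.36,0,0,0,0.5],[0,0,1.36,0,0,0,0.5]]]' 8
python3 -m jog '[[[0,0,0,0,0,0,0.8],[0,0,0,0,0,0,0.8],[0,0,0,0,0,0,0.8],[0,0,0,0,0,0,0.8],[0,0,0,0,0,0,0.8]]]' 8
```

```text
t: 12.45
position: [0.5245, 0.0406, 0.0274]
eef_rot: [-0.04, 0.999, 0.0, -0.002]
ft_force: [-0.8, -0.1, -0.3]
grip_width: 0.0469
finger_force: 0.0
t: 12.87
position: [0.5269, 0.0397, 0.0306]
eef_rot: [-0.04, 0.999, -0.001, 0.0]
ft_force: [0.4, -5.2, 0.0]
grip_width: 0.0327
finger_force: 8.0
```

Gripped (32.7 mm). Firm up the grip, ease the side force, and start pulling.

```bash
python3 -m jog '[[[0,-0.03,0,0,0,0,0.8],[0,-0.03,0,0,0,0,0.9],[0,-0.03,0,0,0,0,0.9],[0,-0.03,0,0,0,0,0.9]]]' 35
python3 -m jog '[[[0.1,0,0,0,0,0,0.9],[0.2,0,0,0,0,0,0.9],[0.3,0,0,0,0,0,0.9],[0.4,0,0,0,0,0,0.9],[0.5,0,0,0,0,0,0.9]]]' 35
```

```text
t: 13.2
position: [0.5269, 0.0396, 0.0304]
eef_rot: [-0.04, 0.999, -0.0, 0.0]
ft_force: [0.7, -2.3, 0.3]
grip_width: 0.0324
finger_force: 35.0
t: 13.62
position: [0.5162, 0.0387, 0.0313]
eef_rot: [-0.04, 0.999, 0.0, 0.003]
ft_force: [4.8, -0.5, -0.8]
grip_width: 0.0325
finger_force: 35.0
```

```bash
python3 -m jog '[[[0.15,0,0,0,0,0,0.9],[0.3,0,0,0,0,0,0.9],[0.45,0,0,0,0,0,0.9],[0.6,0,0,0,0,0,0.9],[0.8,0,0,0,0,0,0.9]]]' 35
python3 -m jog '[[[0.2,0,0,0,0,0,0.9],[0.4,0,0,0,0,0,0.9],[0.6,0,0,0,0,0,0.9],[0.8,0,0,0,0,0,0.9],[0.9,0,0,0,0,0,0.9]]]' 35
python3 - <<'E'
from h import *
c=cam('wrist'); save(c,'w7.png'); find(c,['board','nest']); rect(c,'board',.025)
E
```

```text
t: 14.03
position: [0.4944, 0.037, 0.0304]
eef_rot: [-0.04, 0.999, 0.0, 0.001]
ft_force: [4.9, 0.3, 0.5]
grip_width: 0.0323
finger_force: 35.0
t: 14.45
position: [0.4715, 0.0353, 0.0304]
eef_rot: [-0.04, 0.999, 0.0, 0.0]
ft_force: [3.5, -0.0, -0.5]
grip_width: 0.0326
finger_force: 35.0
board 0.93 [0.4663 0.0331 0.0344]
nest 0.77 [0.5498 0.0414 0.0106]
board 0.8 8431 [465.6  36.4] ((469.204345703125, 37.4749870300293), (71.84490203857422, 51.15692138671875), 4.613044261932373) [[431.0, 60.0], [435.0, 9.0], [507.0, 15.0], [503.0, 66.0]]
```

View pics/w7.png

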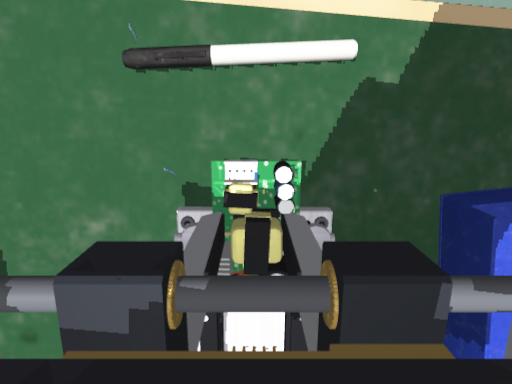

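The board follows (front edge at row 160, clear of the plate's front), 55 mm out. Pull to 75 mm, lift, carry over the bin.

```bash
python3 -m jog '[[[0.2,0,0,0,0,0,0.9],[0.4,0,0,0,0,0,0.9],[0.6,0,0,0,0,0,0.9],[0.8,0,0,0,0,0,0.9],[0.9,0,0,0,0,0,0.9]]]' 35
python3 -m jog '[[[0,0,-0.3,0,0,0,0.9],[0,0,-0.7,0,0,0,0.9],[0,0,-1.2,0,0,0,0.9],[0,0,-1.7,0,0,0,0.9],[0,0,-2.2,0,0,0,0.9]]]' 35
python3 -m jog '[[[0,0.2,-0.4,0,0,0,0.9],[0,0.8,-0.8,0,0,0,0.9],[0,1.5,-1,0,0,0,0.9],[0,2.3,-1.1,0,0,0,0.9],[0,3.1,-1.2,0,0,0,0.9]]]' 35
python3 -m jog '[[[-0.4,0.8,0,0,0,-0.2,0.9],[-1,1.6,0,0,0,-0.5,0.9],[-1.6,2.4,0,0,0,-0.8,0.9],[-2.3,3.2,0,0,0,-1.1,0.9],[-2.8,3.8,0,0,0,-1.1,0.9]]]' 35
python3 -m jog '[[[0,0,0,0,0,0,0.9],[0,0,0,0,0,0,0.9]]]' 35
python3 - <<'E'
from h import *
c=cam('wrist'); find(c,['board','bin']); rect(c,'board',.11); rect(c,'bin',.05)
s=cam('scene'); find(s,['board','bin','grip'])
d=cam('side'); find(d,['board','bin','grip'])
a=s['pixels'][120:300,120:330,::-1]; a=cv2.resize(a,None,fx=1.5,fy=1.5)
b=c['pixels'][:,:,::-1]
out=np.zeros((384+270,512,3),np.uint8); out[:384]=b; out[384:384+270,:315]=a
cv2.imwrite('pics/w8.png',cv2.resize(out,None,fx=.9,fy=.9))
print(get_obs()['q'].round(3))
E
```

```text
t: 15.07
position: [0.4494, 0.0335, 0.0302]
eef_rot: [-0.04, 0.999, 0.0, 0.001]
ft_force: [4.3, -0.4, -0.3]
grip_width: 0.0326
finger_force: 35.0
t: 15.48
position: [0.448, 0.0338, 0.0856]
eef_rot: [-0.04, 0.999, 0.0, -0.002]
ft_force: [0.6, -0.1, -0.4]
grip_width: 0.0322
finger_force: 35.0
t: 15.9
position: [0.4423, 0.1118, 0.1157]
eef_rot: [-0.04, 0.999, 0.0, -0.001]
ft_force: [0.1, 0.6, -1.2]
grip_width: 0.0323
finger_force: 35.0
t: 16.32
position: [0.5052, 0.2128, 0.1152]
eef_rot: [-0.099, 0.995, 0.0, -0.001]
ft_force: [-0.3, -0.3, -1.4]
grip_width: 0.0323
finger_force: 35.0
t: 16.48
position: [0.5045, 0.2116, 0.1149]
eef_rot: [-0.098, 0.995, -0.0, -0.001]
ft_force: [-0.4, 0.5, -2.6]
grip_width: 0.0323
finger_force: 35.0
board 0.85 [0.4982 0.2076 0.1173]
bin 0.78 [0.4721 0.2476 0.0044]
bin 0.44 [0.5304 0.0434 0.0103]
board 0.93 8579 [498.5 211.9] ((502.33551025390625, 212.7870635986328), (72.00955200195312, 52.07059860229492), 10.2179536819458) [[462.0, 232.0], [472.0, 181.0], [542.0, 194.0], [533.0, 245.0]]
bin 0.64 12629 [472.  230.9] ((489.93328857421875, 225.980712890625), (103.72261810302734, 121.62456512451172), 10.33641242980957) [[428.0, 277.0], [450.0, 157.0], [552.0, 175.0], [530.0, 295.0]]
board 0.71 [0.4915 0.2184 0.1179]
bin 0.81 [0.5154 0.2347 0.0083]
grip 0.81 [0.5993 0.065  0.1078]
board 0.84 [0.5153 0.2283 0.1117]
bin 0.6 [0.5083 0.1902 0.0202]
bin 0.28 [0.3751 0.0408 0.0073]
grip 0.76 [0.6162 0.09   0.1032]
[ 0.188  0.109  1.889  0.     1.144 -1.577]
```

View pics/w8.png

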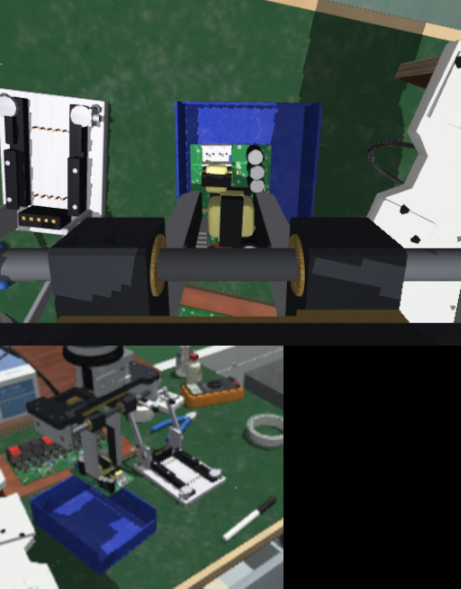

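The board hangs level over the bin (bin rim x 177–320 in the picture, board slightly to one side), nest empty and bar up. Centre it and lower.

```bash
python3 -m jog '[[[-0.17,0.3,0.3,0,0,0,0.9],[-0.34,0.6,0.8,0,0,0,0.9],[-0.34,0.6,1.4,0,0,0,0.9],[-0.34,0.6,2,0,0,0,0.9],[-0.34,0.6,2.5,0,0,0,0.9]]]' 35
python3 -m jog '[[[0,0,0.4,0,0,0,0.9],[0,0,0.8,0,0,0,0.9],[0,0,1.1,0,0,0,0.9],[0,0,1.25,0,0,0,0.9],[0,0,1.25,0,0,0,0.9]]]' 35
python3 -m jog '[[[0,0,0.05,0,0,0,0.9],[0,0,0.1,0,0,0,0.9],[0,0,0.15,0,0,0,0.9],[0,0,0.2,0,0,0,0.9],[0,0,0.2,0,0,0,0.9]]]' 35
```

```text
t: 17.55
position: [0.5104, 0.2278, 0.051]
eef_rot: [-0.098, 0.995, -0.0, -0.001]
ft_force: [-0.0, -0.3, -1.4]
grip_width: 0.0325
finger_force: 35.0
t: 17.97
position: [0.5104, 0.2272, 0.0206]
eef_rot: [-0.097, 0.995, -0.0, -0.001]
ft_force: [0.2, -0.5, -0.9]
grip_width: 0.0327
finger_force: 35.0
t: 18.38
position: [0.5109, 0.2274, 0.0165]
eef_rot: [-0.097, 0.995, 0.0, 0.0]
ft_force: [0.6, 1.0, -1.9]
grip_width: 0.0323
finger_force: 35.0
```

```bash
python3 -m jog '[[[0,0,0.03,0,0,0,0.9],[0,0,0.06,0,0,0,0.9],[0,0,0.06,0,0,0,0.9]]]' 35
python3 -m jog '[[[0,0,0.02,0,0,0,0.9],[0,0,0.04,0,0,0,0.9],[0,0,0.04,0,0,0,0.9]]]' 35
```

```text
t: 18.63
position: [0.511, 0.2274, 0.015]
eef_rot: [-0.097, 0.995, 0.0, 0.0]
ft_force: [-0.9, 0.1, -2.4]
grip_width: 0.032
finger_force: 35.0
t: 18.88
position: [0.5111, 0.2274, 0.0149]
eef_rot: [-0.097, 0.995, -0.0, -0.0]
ft_force: [-2.8, -1.7, 5.8]
grip_width: 0.0322
finger_force: 35.0
```

Contact with the floor. Release, rise straight up.

```bash
python3 -m jog '[[[0,0,-0.02,0,0,0,0.64],[0,0,-0.02,0,0,0,0.55],[0,0,-0.02,0,0,0,0.52],[0,0,-0.02,0,0,0,0.52],[0,0,-0.02,0,0,0,0.52]]]' 8
python3 -m jog '[[[0,0,-0.2,0,0,0,0.52],[0,0,-0.6,0,0,0,0.52],[0,0,-1.2,0,0,0,0.52],[0,0,-2,0,0,0,0.52],[0,0,-3,0,0,0,0.52]]]'
python3 -m jog '[[[1,0,-1.2,0,0,0,0.52],[2,0,-2.4,0,0,0,0.52],[3,0,-3.4,0,0,0,0.52],[3.5,0,-4.4,0,0,0,0.52],[3.5,0,-5,0,0,0,0.52]]]'
python3 - <<'E'
from h import *
c=cam('wrist'); find(c,['board','bin']); rect(c,'board',.01)
s=cam('scene'); find(s,['grip','marker','side_cutters','tape_roll'])
out=np.zeros((384+202,512,3),np.uint8); out[:384]=c['pixels'][:,:,::-1]; out[384:,:288]=cv2.resize(s['pixels'][150:285,130:322,::-1],(288,202))
d=cam('side')['pixels'][180:300,170:319,::-1]; out[384:,288:]=cv2.resize(d,(224,202))
cv2.imwrite('pics/w9.png',out)
E
```

```text
t: 19.3
position: [0.5108, 0.2273, 0.0143]
eef_rot: [-0.097, 0.995, 0.0, -0.0]
ft_force: [-0.0, 0.2, 0.1]
grip_width: 0.045
finger_force: 0.0
t: 19.72
position: [0.51, 0.2272, 0.0899]
eef_rot: [-0.097, 0.995, -0.0, -0.001]
ft_force: [0.2, 0.8, 0.5]
grip_width: 0.0451
finger_force: 0.0
t: 20.13
position: [0.4241, 0.2105, 0.2183]
eef_rot: [-0.098, 0.995, 0.0, 0.002]
ft_force: [0.2, -0.3, 0.2]
grip_width: 0.0446
finger_force: 0.0
board 0.8 [0.5145 0.2272 0.0172]
bin 0.64 [0.4851 0.219  0.0067]
board 0.87 2710 [516.7 230.6] ((519.5847778320312, 231.256591796875), (91.78719329833984, 52.65546417236328), 11.268064498901367) [[469.0, 248.0], [480.0, 196.0], [570.0, 214.0], [559.0, 266.0]]
grip 0.77 [0.6023 0.063  0.1063]
marker 0.81 [0.37   0.0302 0.0092]
side_cutters 0.5 [ 0.6725 -0.0619  0.0119]
tape_roll 0.97 [ 0.5252 -0.1781  0.0182]
```

View pics/w9.png

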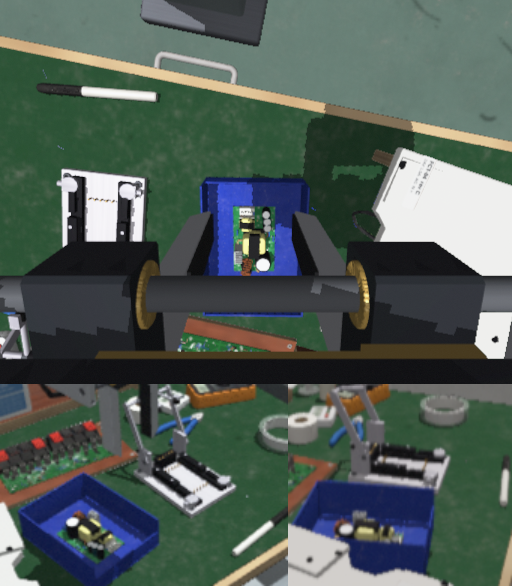

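The board lies flat, components up, centred in the bin (about (254,238) in the wrist view). The bar is up, and the marker, tape and cutters are where they were. Handing in.

```bash
python3 -c "
from workcell import ticket; print(ticket.close_job())"
```

```text
the job is handed in; nothing more can be done
None
```

The hold-down bar is up against its stop and the board lies flat, components up, in the middle of the blue bin. The side cutters, marker and tape roll are untouched. The job is handed in at about 20 s; no verdict was returned.

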